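# Fit and tighten the hose band on the mist blower

### The arm

A 7-joint arm with a two-finger parallel gripper is mounted at the origin on the work surface. World frame = base frame: x ahead of the robot, y to its left, z up, the work surface at z = 0. Lengths are in m, angles in rad, forces in N, time in s.
With the tool pointing down it reaches from about 0.425 to 0.925 m from the base axis. Payload 6.8 kg.
Tool frame: the origin (TCP) lies at the centre of the arm's flange, where the gripper is bolted on; the fingertips stand 182 mm ahead of it and the grasp point (between the pads) lies ctrl.grip_point_offset ahead of it (ctrl.grip_point_offset is the distance from the TCP to the grasp point, in m); z points along the fingers, y is the line along which they close (so a half turn about z gives the same grasp; the last joint's range is limited). The gripper opens to 88 mm and grips with 3 to 60 N. Pads are 20 mm wide; open, the fingers measure 115 mm over their backs; the gripper's body (75 mm by 178 mm) begins 61 mm behind the grasp point.
Start: joints at [-1.433, 0.477, 0.022, 1.555, -0.011, 1.109, -0.083], TCP at [0.164, 0.655, 0.405] pointing down, gripper open.
Joint ranges: [-2.96, 2.96], [-0.34, 2.1], [-1.41, 1.46], [0.24, 2.44], [-1.37, 4.51], [0.17, 1.92], [-2.96, 2.96]. Speed limits (rad/s): [2.39, 2.39, 3.14, 3.14, 3.14, 3.14, 3.14].

### API

Orientations are given as a unit quaternion [w, x, y, z].
In Python, from station import ctrl gives the robot as it stands. The module is installed in compiled form; this text tells all that it offers.
- The arm moves only by the shell command python3 -m creep 'ROWS' [FORCE]. ROWS is JSON, a list of rows, each an object with "delta_pos": the shift along the world's x, y, z in m, a list of three; "yaw": the turn about the world's z in degrees; "grip": the finger opening in m, from 0 to 0.0878. A call has 1 to 12 rows; each row is the pose to reach, as a shift and turn from the pose commanded when the call began; what a row does not reach only later rows make up. A row lasts 1/8 s, in which the tool goes at most 62.5 mm and 10.7 degrees, less where a joint would pass 70% of its speed; a pose out of reach is approached as far as the arm can. A call with a gripper value outside its range is refused whole. The fingers move at their own pace and stop on an object; FORCE is the grip in N (left out, the last holds). Time passes only in rows, so rows that repeat a pose let the fingers close. It gives the time, the measured TCP pose, the force, the opening and the grip force at its end, in the units of the state.
- ctrl.read_state(): the state, without advancing time (a new reading comes with each control period).
- ctrl.snapshot(name): name is "scene" or "top" or "wrist"; returns the picture (420x560x3 uint8, blue, green, red); there is no depth.
- ctrl.camera_model(name): a dict with "fx", "fy", "cx", "cy" (pixels), "rvec" (rotation vector, rad) and "tvec" (3), from world to camera coordinates, as OpenCV has them. Camera axes: x right, y down, z forward; pixel columns grow to the right and rows downward; lengths in m; the calibration is good to about 2 mm. The wrist camera is an equidistant fisheye: a pixel r from the principal point sees the ray r / f radians off the axis. A picture is of the moment at which its call begins: read the wrist's pose just before it. camera_model takes no time and is no camera call; for the wrist camera it gives the pose at the moment of the call.
- ctrl.sign_off(): hands the job in; it is judged then, once.
The state is a dict: "time_s": time; "joints": joint angles; "qvel": joint speeds; "joint_torque": joint torques, N m; "tcp_pos": TCP position; "ee_rot": TCP orientation; "force": force on the tool from outside, world axes, zero at the start; "ft_torque": the same for the moment, N m; "finger_gap": finger opening in m; "finger_force": force on a finger pad.
Only numpy, scipy, OpenCV 4.12 (cv2) and the standard library are available. Lean on these libraries where they do the work, as an engineer would, in place of code of your own. Each camera call takes 0.05 s, during which the arm holds its last target. There are 200 camera calls.

### The job

Lift the steel hose band out of its wooden rack by its upright lug, slide it gently over the barbed stub of the grey mist blower until it is fully home against the flange, screw housing over the small shelf, and let go of it there. Then turn its wing screw clockwise until snug: stop once it is clearly stiffer than when it ran free, without over-tightening, and let go. Leave everything else on the bench where it is.

Things in the scene. Friction and masses are not known exactly. Their poses are not given: they have to be found in the camera images.
- band: Loose steel hose band, 0.16 kg: ring 41 mm inside, 46 mm outside, 14 mm wide. Origin at the ring's centre; x along its axis (pushed onto the stub this way), z up. Lug on top: 8 mm thick (x), 20 mm wide (y), z 22 to 63 mm. Screw housing on the -y side: y -22 to -59 mm, z -9 to +9 mm. Starts upright in the rack; lift it 20 mm or more to clear.
- lug_grip (a point): Point in the lug, 48 mm above the band's origin, 15 mm below the lug's top: a good grip, fingers closing along the band's x on the 8 mm thickness. Axes as the band.
- wing_grip (a point): On the screw's upright axis, amid the flat wing: 8 mm thick (point x), 24 mm wide (y), from 20 mm below to 12 mm above; 46 mm to -y and 46 mm above the band's origin. Clockwise from above tightens. It runs free (friction up to 0.08 N m, either way) for an unknown 0.3 to 1.8 rad, then stiffens, about 0.8 N m per rad. Snug: felt torque 0.24 to 0.45 N m; more is too tight; springs back a little when let go.
- rack: Fixed wooden block 60 x 130 x 10 mm; cheeks 12 mm high hold the ring's foot in a 17 mm groove along y, and a 14 mm step carries the screw housing. Origin on the table below the ring's centre; the band in it has the same axes, its origin 33 mm above the table.
- blower: Fixed grey mist blower. Origin on the table below the flange's front face, x from stub into box, z up. Box 170 x 170 mm at x 75 to 245 mm, top 136 mm high. Stub to -x: level, axis 75 mm high, 37 mm diameter, nose tapering to 26 mm. Two rounded spring barbs (top, bottom), 21 mm before the flange, 3.8 mm proud, resist the band with 5 to 15 N, then catch behind it.
- seat: Fixed flange on the stub, 50 mm diameter, front face at the blower's x = 0; the band is home when its ring touches it. A small shelf on its -y side (36 to 59 mm from the stub's axis, top 12 mm below it, reaching 24 mm forward with a sloping lip) carries the screw housing. Bends if pushed with over 40 N. Origin and axes as the blower.
- seat_mid (a point): On the stub's axis 7 mm before the flange: where the band's origin is when the band is home (it may hang about 2 mm lower after release). Axes as the blower.
- stub_tip (a point): End of the stub's nose, on its axis, 60 mm before the flange. Axes as the blower.
- liner: Springy rubber liner in a window on the stub's -y side just before the flange; the band's shoe (moved 10 mm per rad of screw) bears on it when tightened. its height varies by 1.2 mm either way. Origin and axes about as the blower.
- paint_bottle: Loose white bottle, 56 mm diameter, 150 mm high, bystander. Origin under its centre.
- glue_jar: Loose glass jar, 68 mm diameter, 75 mm high, bystander. Origin under its centre.
- tape_roll: Loose roll of paper tape, 100 mm diameter, 24 mm high, bystander. Origin under its centre.
- screwdriver: Loose screwdriver lying along its x, bystander.
- brush: Loose paint brush lying along its x, bystander.
- ice_piece: Loose piece of model ice, 68 mm wide, 34 mm high, bystander. Origin under its centre.
- still_camera: Loose black camera, 110 mm wide, 87 mm high, its lens towards its -x, bystander. Origin under its body.
- water_cup: Loose white cup, 72 mm diameter, 85 mm high, bystander. Origin under its centre.
Mind the look-alikes: they are no part of the job. Of the things like the band, leave any that is blue, green or purple; of the rest the smaller one is meant.

How it is judged:
On the way, in this order (a step that is already met when the one before it is completed fails the run):
1. the band is home on the stub: its ring within 2.5 mm of the flange seat, coaxial within 5 mm, lug up, and let go, its screw not yet tight (x of band in the frame of seat_mid between -0.0025 and 0.0025 m and y of band in the frame of seat_mid between -0.005 and 0.005 m and z of band in the frame of seat_mid between -0.005 and 0.005 m and angle between the x axis of band and the x axis of blower, either way round below 0.12 rad and angle between band's own z axis and vertical below 0.2 rad and contact force between the fingers and band below 0.2 N and contact force between band and liner below 3 N), for 0.2 s.
2. the screw is tightened until the band bears on the liner with 15 to 55 N (x of band in the frame of seat_mid between -0.0025 and 0.0025 m and y of band in the frame of seat_mid between -0.005 and 0.005 m and z of band in the frame of seat_mid between -0.005 and 0.005 m and angle between the x axis of band and the x axis of blower, either way round below 0.12 rad and angle between band's own z axis and vertical below 0.2 rad and contact force between band and liner between 15 and 55 N), for 0.1 s.
At the end, for the whole second after the job is handed in: The band is at rest, home on the stub (ring centre within 2.5 mm of the seat along the stub and 5 mm across it, axis within 0.12 rad of the stub's, lug within 0.2 rad of upright), its screw tightened so that it bears on the liner with more than 3 N (x of band in the frame of seat_mid between -0.0025 and 0.0025 m and y of band in the frame of seat_mid between -0.005 and 0.005 m and z of band in the frame of seat_mid between -0.005 and 0.005 m and angle between the x axis of band and the x axis of blower, either way round below 0.12 rad and angle between band's own z axis and vertical below 0.2 rad and contact force between band and liner above 3 N and linear speed of band below 0.01 m/s); the robot touches nothing.
It fails at once if the screw is over-tightened (more than 55 N on the liner) (contact force between band and liner above 55 N).
It fails at once if the band or the robot is rammed against the flange or its shelf (more than 40 N) (contact force between any of band, the arm, the fingers and seat above 40 N).
It fails at once if a bystander is moved by more than 25 mm (distance of any of paint_bottle, glue_jar, tape_roll, screwdriver, brush, ice_piece, still_camera, water_cup from where it was at the start of the episode above 0.025 m).
It also fails if it takes over 64 s, if anything falls off the work surface, if the arm or the gripper's body presses on something with over 40 N, if the wrist force passes 120 N, or if a joint passes its speed limit or range.

## Working session

There is one attempt and no reset: what is moved stays moved. The work goes in short steps, Python scripts to look and compute and a shell command to move; the robot and the scene stay as the last step left them, time stands still between calls to the robot, and variables do not carry over. Pictures are saved under pics/ and viewed, at most 10 in all, crops included, and the job is handed in when it is done.

```bash
mkdir -p pics; cat > h.py <<'E'
import numpy as np, cv2
from station import ctrl
def cam(n):
    m=ctrl.camera_model(n); R=cv2.Rodrigues(np.array(m["rvec"],float))[0]; t=np.array(m["tvec"],float).ravel()
    return m,R,t
def ray(n,u,v,M=None):
    m,R,t=M or cam(n)
    x=(u-m["cx"])/m["fx"]; y=(v-m["cy"])/m["fy"]
    if n=="wrist":
        r=np.hypot(x,y); d=np.array([x/r*np.sin(r),y/r*np.sin(r),np.cos(r)]) if r>1e-9 else np.array([0,0,1.])
    else: d=np.array([x,y,1.])
    d=R.T@d; return -R.T@t, d/np.linalg.norm(d)
def onz(n,u,v,z,M=None):
    o,d=ray(n,u,v,M); return o+d*(z-o[2])/d[2]
def proj(n,P,M=None):
    m,R,t=M or cam(n); p=R@np.asarray(P,float)+t
    if n=="wrist":
        r=np.hypot(p[0],p[1]); th=np.arctan2(r,p[2]); s=th/max(r,1e-9)
        return np.array([m["cx"]+m["fx"]*p[0]*s,m["cy"]+m["fy"]*p[1]*s])
    return np.array([m["cx"]+m["fx"]*p[0]/p[2],m["cy"]+m["fy"]*p[1]/p[2]])
def tri(*rs):
    A=sum(np.eye(3)-np.outer(d,d) for o,d in rs); b=sum((np.eye(3)-np.outer(d,d))@o for o,d in rs)
    return np.linalg.solve(A,b)
E
python3 - <<'E'
from h import *
np.set_printoptions(precision=4,suppress=True)
a=ctrl.snapshot("scene");b=ctrl.snapshot("top")
cv2.imwrite("pics/scene.png",a);cv2.imwrite("pics/top.png",b)
for n in("scene","top"): 
    m,R,t=cam(n);print(n,m["fx"],-R.T@t,R[2])
s=ctrl.read_state();print({k:s[k] for k in("time_s","tcp_pos","ee_rot","force","ft_torque","finger_gap")},ctrl.grip_point_offset)
E
```

```text
scene 446.1845817702355 [1.1118 0.5602 1.1823] [-0.4475 -0.4036 -0.798 ]
top 500.2409360403598 [0.3426 0.0093 1.3314] [ 0.1232  0.0172 -0.9922]
{'time_s': 0.1, 'tcp_pos': array([0.1642, 0.6545, 0.4038]), 'ee_rot': array([-0.    ,  0.1226,  0.9925, -0.0008]), 'force': array([-0.0294, -0.0558, -0.3768]), 'ft_torque': array([0.0076, 0.0193, 0.0316]), 'finger_gap': 0.08781584068132066} 0.1633
```

View pics/scene.png

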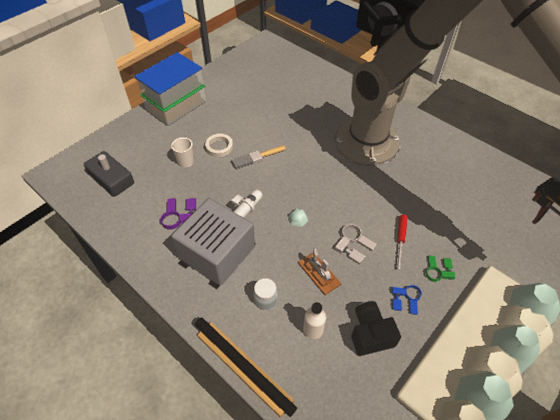

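View pics/top.png

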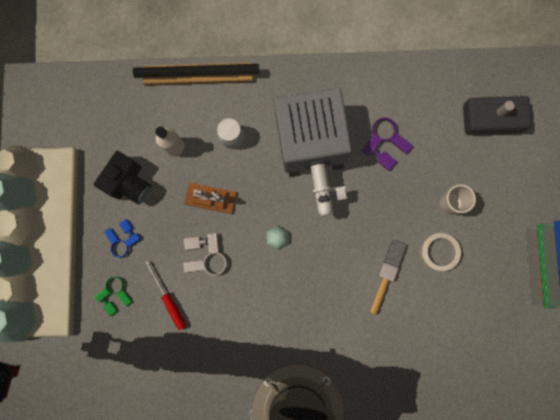

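The top view shows five bands: purple (385,140), blue (122,240), green (115,295), a large grey one lying flat (208,257), and a steel one upright in the brown rack (210,197). The colour rule excludes the first three. Of the two left, the rack one is the smaller and matches the description. The blower stub points towards −x at about (322,195), and its shelf is on the right (−y) at (341,193). I'll enlarge the crops to confirm.

```bash
python3 - <<'E'
import cv2,numpy as np
a=cv2.imread("pics/top.png")[175:285,170:250];b=cv2.imread("pics/scene.png")[215:305,285:385];c=cv2.imread("pics/top.png")[80:220,265:365]
f=lambda i,s:cv2.resize(i,s,interpolation=cv2.INTER_CUBIC)
o=np.zeros((600,800,3),np.uint8)
o[:440,:320]=f(a,(320,440));o[:432,320:800]=f(b,(480,432))
cv2.imwrite("pics/crop1.png",o[:440])
E
```

```text
(no output)
```

View pics/crop1.png

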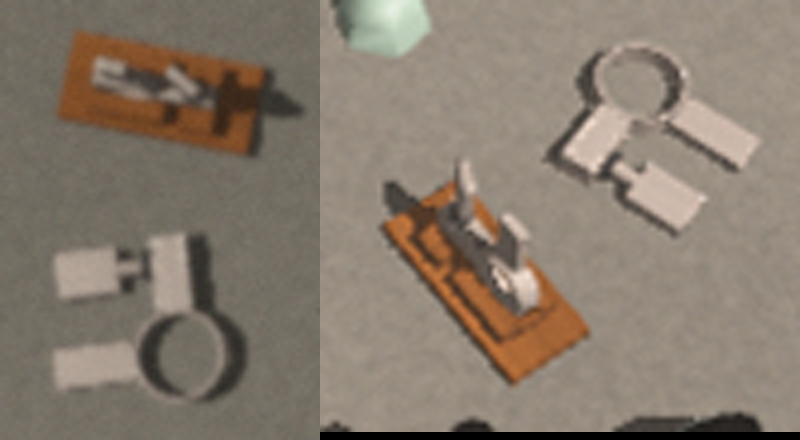

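The crop confirms it. The rack band's ring is visibly smaller than the flat grey one. Its lug is at top (197,193), on the +y/left end, and the wing is at (215,195) to −y. So its axes run roughly with the blower's. Next I'll measure both.

```bash
python3 - <<'E'
from h import *
np.set_printoptions(precision=4,suppress=True)
for n in("top","scene"):
    im=cv2.imread(f"pics/{n}.png"); h=cv2.cvtColor(im,cv2.COLOR_BGR2HSV)
    m=cv2.inRange(h,(3,120,40),(18,255,255))
    m=cv2.morphologyEx(m,cv2.MORPH_CLOSE,np.ones((9,9)))
    cs=[c for c in cv2.findContours(m,0,2)[0] if 300<cv2.contourArea(c)<3000]
    for c in cs:
        r=cv2.minAreaRect(c);print(n,r)
        if n=="top" and 180<r[0][0]<240: 
            P=np.array([onz(n,u,v,.012) for u,v in c[:,0]]);q=cv2.minAreaRect((P[:,:2]*1000).astype(np.float32));print(q, cv2.boxPoints(q))
    if n=="top":
        M=cam(n)
        x,y=[int(v) for v in (0,0)]
        g=im.mean(2); s=h[:,:,1]
        # box top corner estimates by pixels
        for u,v in((277,99),(342,90),(349,158),(281,168),(323,210),(341,193)): print(u,v,onz(n,u,v,.136),onz(n,u,v,.075))
        print("lug top",onz(n,197,193,.096),"wing top",onz(n,215.5,195,.091))
        b=im[75:225,260:370]; cv2.imwrite("pics/crop2.png",cv2.resize(b,None,fx=4,fy=4,interpolation=cv2.INTER_CUBIC))
E
```

```text
top ((209.94227600097656, 197.7884521484375), (48.440677642822266, 21.96500587463379), 11.309932708740234)
((552.5698852539062, 219.44415283203125), (131.2458953857422, 59.27853012084961), 77.1115951538086) [[509.04   162.0856]
 [566.825  148.8634]
 [596.0998 276.8027]
 [538.3148 290.025 ]]
top ((197.50164794921875, 79.0499496459961), (7.395893096923828, 107.20713806152344), 88.09085083007812)
((884.780517578125, 251.60537719726562), (21.275955200195312, 296.3869934082031), 0.11040971428155899) [[873.857  399.7781]
 [874.4282 103.3917]
 [895.704  103.4327]
 [895.1329 399.8191]]
277 99 [0.7758 0.0312 0.136 ] [0.7979 0.0323 0.075 ]
342 90 [ 0.7937 -0.1304  0.136 ] [ 0.8168 -0.1375  0.075 ]
349 158 [ 0.6213 -0.1406  0.136 ] [ 0.6355 -0.1482  0.075 ]
281 168 [0.6013 0.0256 0.136 ] [0.6145 0.0264 0.075 ]
323 210 [ 0.4954 -0.0729  0.136 ] [ 0.5032 -0.0771  0.075 ]
341 193 [ 0.5356 -0.1177  0.136 ] [ 0.5455 -0.1242  0.075 ]
lug top [0.5521 0.2385 0.096 ] wing top [0.5466 0.1927 0.091 ]
scene ((246.56594848632812, 369.09228515625), (119.53526306152344, 23.289674758911133), 45.698692321777344)
scene ((319.1294250488281, 272.8176574707031), (44.145347595214844, 19.523740768432617), 49.398704528808594)
scene ((320.60345458984375, 29.741374969482422), (118.65931701660156, 30.639728546142578), 21.801406860351562)
```

View pics/crop2.png

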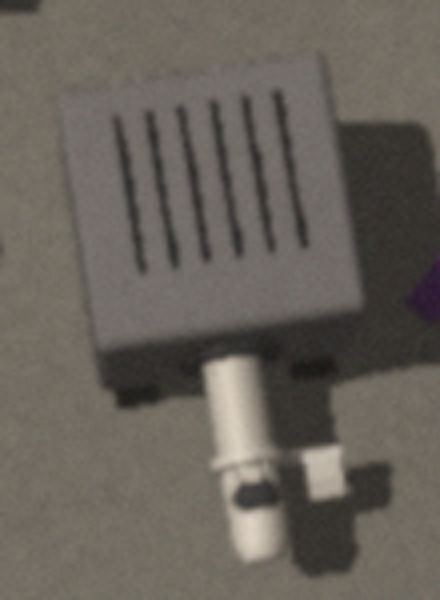

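The crop shows the box's top corners at full-image pixels (275,99), (341,89), (350.5,151) and (285,162). The flange line is near (320.5,190.5) and the stub tip near (325.5,215). The rack yaw comes out at about −12.9°, and the measured rack is 131×59 mm (130×60 given), so the scale checks. Now I'll move above the lug.

```bash
python3 -m creep '[{"delta_pos":[0.388,-0.416,0],"yaw":-89,"grip":0.05},{"delta_pos":[0.388,-0.416,0],"yaw":-89,"grip":0.05},{"delta_pos":[0.388,-0.416,0],"yaw":-89,"grip":0.05},{"delta_pos":[0.388,-0.416,0],"yaw":-89,"grip":0.05},{"delta_pos":[0.388,-0.416,0],"yaw":-89,"grip":0.05},{"delta_pos":[0.388,-0.416,0],"yaw":-89,"grip":0.05},{"delta_pos":[0.388,-0.416,0],"yaw":-89,"grip":0.05},{"delta_pos":[0.388,-0.416,0],"yaw":-89,"grip":0.05},{"delta_pos":[0.388,-0.416,0],"yaw":-89,"grip":0.05},{"delta_pos":[0.388,-0.416,0],"yaw":-89,"grip":0.05},{"delta_pos":[0.388,-0.416,0],"yaw":-89,"grip":0.05},{"delta_pos":[0.388,-0.416,0],"yaw":-89,"grip":0.05}]' 20
python3 - <<'E'
from h import *
np.set_printoptions(precision=4,suppress=True)
m,R,t=cam("wrist");np.savez("w1.npz",R=R,t=t);s=ctrl.read_state()
w=ctrl.snapshot("wrist");cv2.imwrite("pics/w1.png",w)
print(m,-R.T@t,R[2]); print(s["joints"],s["tcp_pos"],s["ee_rot"],s["force"],s["ft_torque"])
for P in((.552,.2385,.096),(.5466,.1927,.091),(.5,-.077,.075)): print(proj("wrist",P,(m,R,t)))
E
```

```text
time_s: 1.6
tcp_pos: [0.5511, 0.2406, 0.4043]
ee_rot: [-0.001, 0.782, 0.623, -0.0]
force: [-0.4, -0.1, -0.4]
finger_gap: 0.05
finger_force: 0.0
{'fx': 325.19226210127806, 'fy': 325.19226210127806, 'cx': 285.06788752408187, 'cy': 211.81408922168973, 'rvec': array([-2.8386,  0.3223,  0.0487]), 'tvec': array([-0.4813,  0.3095,  0.4928])} [0.5674 0.3168 0.3845] [-0.0649 -0.2749 -0.9593]
[-0.8978  0.3845  0.5013  1.765  -0.211   1.0463 -0.5459] [0.5511 0.2406 0.4043] [-0.0006  0.782   0.6232 -0.0003] [-0.3733 -0.0802 -0.3771] [-0.0302  0.0961  0.0319]
[288.3062 206.4075]
[293.2398 250.1833]
[300.9838 414.7713]
```

View pics/w1.png

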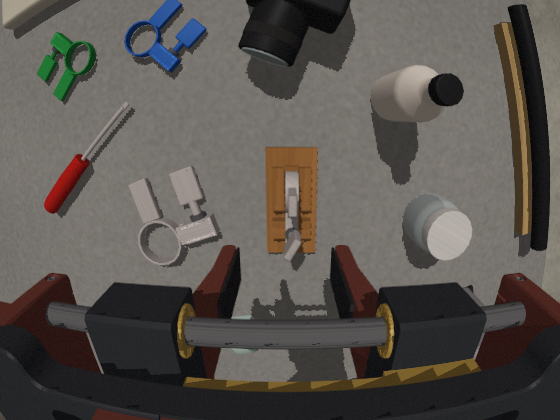

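The wrist view shows the rack from (265,147) to (318,253), with the lug top near (292,205) and the wing near (293,247). Both match the predicted (288,206) and (293,250) to within a few pixels. I'll enlarge to get exact points.

```bash
python3 - <<'E'
from h import *
np.set_printoptions(precision=4,suppress=True)
im=cv2.imread("pics/w1.png");z=np.load("w1.npz");m=ctrl.camera_model("wrist");M=(m,z["R"],z["t"])
cv2.imwrite("pics/crop3.png",cv2.resize(im[140:262,255:330],None,fx=4.8,fy=4.8,interpolation=cv2.INTER_CUBIC))
h=cv2.cvtColor(im,cv2.COLOR_BGR2HSV);k=cv2.inRange(h,(3,120,30),(18,255,255));k[:140]=0;k[258:]=0;k[:,:255]=0;k[:,330:]=0
c=max(cv2.findContours(cv2.morphologyEx(k,3,np.ones((9,9))),0,2)[0],key=cv2.contourArea)
P=np.array([onz("wrist",u,v,.01,M)[:2]*1000 for u,v in c[:,0]],np.float32);q=cv2.minAreaRect(P);print(q)
print(cv2.boxPoints(q))
E
```

```text
((552.0629272460938, 220.04421997070312), (130.34420776367188, 59.54643630981445), 77.10353088378906)
[[508.4949 163.1612]
 [566.5394 149.871 ]
 [595.6309 276.9273]
 [537.5865 290.2174]]
```

View pics/crop3.png

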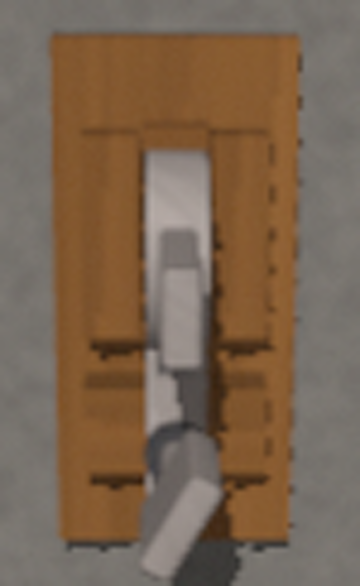

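The lug's top face is centred at crop (181,318), which is wrist pixel (292.7,206.2). The wing's top face is centred at crop (180,527), pixel (292.5,249.8), and is turned about 25–30° from the lug. Now to compute both.

```bash
python3 - <<'E'
from h import *
np.set_printoptions(precision=4,suppress=True)
z=np.load("w1.npz");M=(ctrl.camera_model("wrist"),z["R"],z["t"])
f=lambda u,v,h:onz("wrist",255+u/4.8,140+v/4.8,h,M)
L=f(181,318,.096);W=f(180,527,.091);print(L,W,W-L,np.linalg.norm((W-L)[:2]))
c=[f(*p,.096) for p in((163,268),(200,268),(200,368),(163,368))];print(np.linalg.norm(c[0]-c[1]),np.linalg.norm(c[1]-c[2]))
c=np.array([f(*p,.091) for p in((140,568),(170,580),(222,490),(182,478))]);print(c,c.mean(0),np.linalg.norm(c[0]-c[1]),np.linalg.norm(c[1]-c[2]))
d=c[2]+c[3]-c[0]-c[1];print("wing wide-axis angle",np.degrees(np.arctan2(d[1],d[0])))
print("lug->wing yaw",np.degrees(np.arctan2(L[1]-W[1],L[0]-W[0]))-90)
# box top from top view
g=lambda u,v,h:onz("top",u,v,h)
B=np.array([g(275,99.2,.136),g(341.2,89.2,.136),g(350.5,151.2,.136),g(285,162,.136)])[:,:2]
q=cv2.minAreaRect((B*1000).astype(np.float32));print(B,q)
for i in range(4): e=B[(i+1)%4]-B[i];print(np.linalg.norm(e),np.degrees(np.arctan2(e[1],e[0])))
print("stub axis",g(319,165,.075),g(325.5,215,.075),"flange",g(320.5,190.5,.1))
E
```

```text
[0.556  0.2377 0.096 ] [0.546  0.1933 0.091 ] [-0.01   -0.0445 -0.005 ] 0.045577999238386964
0.007037056335197096 0.019908115183942244
[[0.536  0.1861 0.091 ]
 [0.5414 0.1821 0.091 ]
 [0.556  0.1993 0.091 ]
 [0.5487 0.2037 0.091 ]] [0.5455 0.1928 0.091 ] 0.006778972112966971 0.02261949048421931
wing wide-axis angle 51.77669900189041
lug->wing yaw -12.6724514528143
[[ 0.7754  0.0361]
 [ 0.7959 -0.1285]
 [ 0.6381 -0.1449]
 [ 0.6159  0.0154]] ((706.3333740234375, -56.47700500488281), (160.85389709472656, 165.89756774902344), 7.389220237731934)
0.16590000765116691 -82.92165487281
0.1586147587043188 -174.06221152121523
0.16188588964457135 97.88115053557446
0.16085390624555224 7.3892208518247795
stub axis [ 0.6195 -0.071   0.075 ] [ 0.4903 -0.083   0.075 ] flange [ 0.5491 -0.0709  0.1   ]
```

Everything agrees: lug–wing distance is 45.6 mm (46 given), the lug measures 7×20 mm, and yaw is −12.7 to −12.9°. The tool yaw is already −12.9°. I'll descend, grip and lift.

```bash
python3 -m creep '[{"delta_pos":[0.005,-0.003,-0.05],"yaw":0,"grip":0.05},{"delta_pos":[0.005,-0.003,-0.1],"yaw":0,"grip":0.05},{"delta_pos":[0.005,-0.003,-0.14],"yaw":0,"grip":0.05},{"delta_pos":[0.005,-0.003,-0.16],"yaw":0,"grip":0.05},{"delta_pos":[0.005,-0.003,-0.16],"yaw":0,"grip":0.05},{"delta_pos":[0.005,-0.003,-0.16],"yaw":0,"grip":0.0},{"delta_pos":[0.005,-0.003,-0.16],"yaw":0,"grip":0.0},{"delta_pos":[0.005,-0.003,-0.16],"yaw":0,"grip":0.0},{"delta_pos":[0.005,-0.003,-0.16],"yaw":0,"grip":0.0},{"delta_pos":[0.005,-0.003,-0.16],"yaw":0,"grip":0.0}]' 50
```

```text
time_s: 2.9
tcp_pos: [0.5573, 0.2358, 0.2449]
ee_rot: [-0.0, 0.783, 0.622, 0.0]
force: [-0.2, 0.9, 2.0]
finger_gap: 0.008
finger_force: 50.0
```

```bash
python3 -m creep '[{"delta_pos":[0,0,0.03],"yaw":0,"grip":0.0},{"delta_pos":[0,0,0.08],"yaw":0,"grip":0.0},{"delta_pos":[-0.02,-0.055,0.08],"yaw":3,"grip":0.0},{"delta_pos":[-0.04,-0.11,0.08],"yaw":6,"grip":0.0},{"delta_pos":[-0.06,-0.165,0.08],"yaw":10,"grip":0.0},{"delta_pos":[-0.08,-0.22,0.08],"yaw":14,"grip":0.0},{"delta_pos":[-0.1,-0.275,0.08],"yaw":18,"grip":0.0},{"delta_pos":[-0.107,-0.322,0.08],"yaw":19.5,"grip":0.0},{"delta_pos":[-0.107,-0.322,0.08],"yaw":19.5,"grip":0.0},{"delta_pos":[-0.107,-0.322,0.08],"yaw":19.5,"grip":0.0},{"delta_pos":[-0.107,-0.322,0.08],"yaw":19.5,"grip":0.0}]'
python3 - <<'E'
from h import *
np.set_printoptions(precision=4,suppress=True)
m,R,t=cam("wrist");np.savez("w2.npz",R=R,t=t);s=ctrl.read_state()
w=ctrl.snapshot("wrist");cv2.imwrite("pics/w2.png",w);cv2.imwrite("pics/top2.png",ctrl.snapshot("top"));cv2.imwrite("pics/scene2.png",ctrl.snapshot("scene"))
print(-R.T@t,s["joints"],s["tcp_pos"],s["ee_rot"],s["force"],s["ft_torque"])
M=(m,R,t)
for P in((.4903,-.083,.075),(.549,-.075,.1)): print(proj("wrist",P,M))
E
```

```text
time_s: 4.28
tcp_pos: [0.4506, -0.0849, 0.3245]
ee_rot: [-0.0, 0.666, 0.746, 0.0]
force: [0.4, -0.2, -2.0]
finger_gap: 0.008
finger_force: 50.0
[ 0.4408 -0.0073  0.3047] [-0.3944  0.245   0.5157  2.162  -0.1725  0.7732  0.3468] [ 0.4506 -0.0849  0.3245] [-0.0002  0.6656  0.7463  0.    ] [ 0.3811 -0.1631 -1.9593] [-0.0116 -0.0205 -0.021 ]
[339.0644 228.5802]
[424.2013 237.4953]
```

View pics/w2.png

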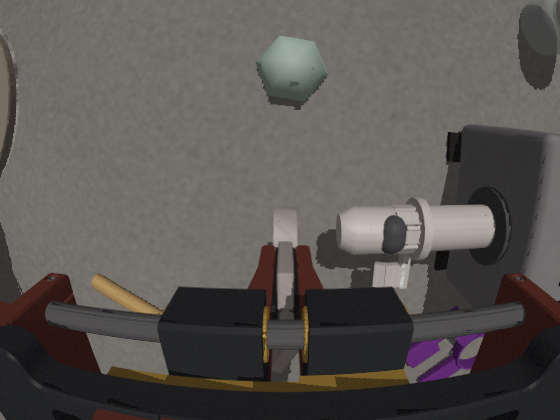

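The wrist view shows the stub from nose (338,230) to flange (424,228), with the shelf at (391,275) on the far (−y) side. That matches the prediction of (339,229). Next I'll fit the stub axis from its silhouette edges.

```bash
python3 - <<'E'
from h import *
from scipy.optimize import least_squares
np.set_printoptions(precision=4,suppress=True,linewidth=150)
z=np.load("w2.npz");M=(ctrl.camera_model("wrist"),z["R"],z["t"])
im=cv2.imread("pics/w2.png");g=cv2.GaussianBlur(cv2.cvtColor(im,6),(3,3),0).astype(float)
T=[];
for c in list(range(352,380,4))+list(range(438,486,4)):
    col=g[185:275,c]; top=185+np.argmax(np.diff(col[:40]))+.5; bot=185+45+np.argmin(np.diff(col[45:]))+.5
    T.append((c,top,bot,g[int(top)+4,c],g[200 if c<400 else 190,c]))
print(np.array(T)[:,:3].T)
for r in (228,): print([int(v) for v in g[r,325:350]])
def res(p,r):
    o0=np.array([.5,p[0],.075]);a=np.array([np.cos(p[1]),np.sin(p[1]),0]);out=[]
    for c,t,b,_,_ in T:
        for v in(t,b):
            o,d=ray("wrist",c,v,M);n=np.cross(a,d);n/=np.linalg.norm(n);out.append(abs((o-o0)@n)-r)
    return np.array(out)
s=least_squares(res,[-.082,.1],args=(.0185,),loss="soft_l1",f_scale=.0005);print(s.x,np.degrees(s.x[1]),s.fun.reshape(-1,2)*1000)
E
```

```text
[[352.  356.  360.  364.  368.  372.  376.  438.  442.  446.  450.  454.  458.  462.  466.  470.  474.  478.  482. ]
 [207.5 206.5 206.5 206.5 206.5 206.5 206.5 205.5 204.5 204.5 204.5 204.5 204.5 204.5 204.5 204.5 204.5 204.5 204.5]
 [270.5 253.5 269.5 269.5 270.5 253.5 253.5 250.5 250.5 249.5 249.5 248.5 248.5 248.5 248.5 248.5 247.5 247.5 247.5]]
[111, 111, 109, 106, 104, 104, 104, 104, 105, 105, 100, 88, 80, 79, 80, 93, 129, 160, 169, 170, 172, 174, 177, 179, 182]
[-0.0842  0.1407] 8.061605262994268 [[-0.3849 11.2656]
 [ 0.2991 -1.4768]
 [ 0.2232 10.8208]
 [ 0.1472 10.9839]
 [ 0.0713 11.9126]
 [-0.0047 -0.8998]
 [-0.0808 -0.7453]
 [-0.4826 -0.1526]
 [ 0.2507  0.0772]
 [ 0.1759 -0.4988]
 [ 0.1007 -0.2601]
 [ 0.0251 -0.8345]
 [-0.0509 -0.5867]
 [-0.1274 -0.3324]
 [-0.2043 -0.0714]
 [-0.2818  0.1968]
 [-0.3599 -0.3676]
 [-0.4386 -0.0892]
 [-0.5179  0.1968]]
```

```bash
python3 - <<'E'
from h import *
from scipy.optimize import least_squares
np.set_printoptions(precision=4,suppress=True,linewidth=150)
z=np.load("w2.npz");M=(ctrl.camera_model("wrist"),z["R"],z["t"])
im=cv2.imread("pics/w2.png");g=cv2.GaussianBlur(cv2.cvtColor(im,6),(3,3),0).astype(float)
def fit(cols,r,lo,hi):
    T=[]
    for c in cols:
        T.append((c,190+np.argmax(np.diff(g[190:225,c]))+.5,lo+np.argmin(np.diff(g[lo:hi,c]))+.5))
    def res(p):
        o0=np.array([.5,p[0],.075]);a=np.array([np.cos(p[1]),np.sin(p[1]),0]);out=[]
        for c,t,b in T:
            for v in(t,b):
                o,d=ray("wrist",c,v,M);n=np.cross(a,d);n/=np.linalg.norm(n);out.append(abs((o-o0)@n)-(r or p[2]))
        return np.array(out)
    s=least_squares(res,[-.082,.1,.0185],loss="soft_l1",f_scale=.0005);print(s.x,np.degrees(s.x[1]),np.abs(s.fun).max(),"y@.54",s.x[0]+.04*np.tan(s.x[1]));return T
print(np.array(fit(range(352,380,3),.0185,240,262))[:,1:].T); fit(range(438,486,3),None,238,262); fit(list(range(352,380,3))+list(range(438,486,3)),.0185,238,262)
print("ring rows col286",[int(v) for v in g[200:250,286]]);print("cols row 225",[int(v) for v in g[225,262:310]])
tcp=np.array([.4506,-.0849,.3245]);yw=np.radians(2*np.degrees(np.arctan2(.7463,.6656))-90);ex=np.array([np.cos(yw),np.sin(yw),0]);ey=np.array([-ex[1],ex[0],0]);print("yaw",np.degrees(yw))
a=np.linspace(-1,2,300)
for off in(0,.0016,.003):
    o=tcp-[0,0,.1633+.048]+ey*off
    for x in(-.007,.007):
        p=np.array([proj("wrist",o+ex*x+.023*(np.cos(k)*ey+np.sin(k)*np.array([0,0,1])),M) for k in a]);i=p[:,1].argmin();print(off,x,p[i])
E
```

```text
[-0.0832  0.1128  0.0185] 6.463349345261389 0.0012740298226527613 y@.54 -0.07871223734618185
[[207.5 206.5 206.5 206.5 206.5 206.5 206.5 206.5 206.5 206.5]
 [253.5 253.5 253.5 253.5 253.5 253.5 253.5 253.5 253.5 252.5]]
[-0.0828  0.1275  0.0183] 7.3067264520027315 0.0006261671343917898 y@.54 -0.07771598036505872
[-0.0834  0.1331  0.0185] 7.6242525825469425 0.0011114036313144005 y@.54 -0.07807162521795921
ring rows col286 [110, 111, 111, 112, 112, 112, 109, 109, 113, 118, 124, 128, 131, 131, 132, 135, 137, 137, 139, 141, 144, 147, 149, 151, 152, 154, 156, 157, 158, 158, 159, 159, 159, 161, 163, 165, 165, 166, 165, 165, 155, 131, 112, 107, 108, 108, 108, 109, 109, 108]
cols row 225 [114, 114, 114, 114, 113, 113, 113, 112, 111, 110, 117, 135, 151, 155, 153, 152, 151, 151, 152, 153, 154, 155, 155, 155, 154, 154, 153, 152, 152, 151, 150, 149, 147, 145, 138, 127, 119, 116, 114, 113, 112, 113, 113, 114, 113, 112, 112, 112]
yaw 6.542593786846922
0 -0.007 [275.7251 208.6063]
0 0.007 [297.8547 208.5853]
0.0016 -0.007 [275.6914 206.1665]
0.0016 0.007 [297.8931 206.1458]
0.003 -0.007 [275.6607 204.0221]
0.003 0.007 [297.9283 204.0017]
```

The ring in the same view sits within 0.3 mm of the tool centre in y. The stub axis is y ≈ −0.0832 + 0.126·(x − 0.5), at yaw about 7.2°. I'll line up in front of the nose and then slide partway, stopping short of the barbs.

```bash
python3 -m creep '[{"delta_pos":[0.009,-0.003,-0.02],"yaw":0.7,"grip":0.0},{"delta_pos":[0.009,-0.003,-0.0376],"yaw":0.7,"grip":0.0},{"delta_pos":[0.009,-0.003,-0.0376],"yaw":0.7,"grip":0.0},{"delta_pos":[0.019,-0.0018,-0.0376],"yaw":0.7,"grip":0.0},{"delta_pos":[0.029,-0.0005,-0.0376],"yaw":0.7,"grip":0.0},{"delta_pos":[0.034,0.0001,-0.0376],"yaw":0.7,"grip":0.0},{"delta_pos":[0.034,0.0001,-0.0376],"yaw":0.7,"grip":0.0}]'
python3 -c "
from h import *
s=ctrl.read_state();print(s['tcp_pos'],s['force'],s['ft_torque'])"
python3 -m creep '[{"delta_pos":[0.006,0.0008,0],"yaw":0,"grip":0.0},{"delta_pos":[0.012,0.0015,0],"yaw":0,"grip":0.0},{"delta_pos":[0.012,0.0015,0],"yaw":0,"grip":0.0}]'
python3 -c "
from h import *
s=ctrl.read_state();print(s['tcp_pos'],s['force'],s['ft_torque'])"
```

```text
time_s: 5.3
tcp_pos: [0.4848, -0.086, 0.2872]
ee_rot: [0.0, 0.662, 0.75, 0.0]
force: [0.2, 0.6, -1.3]
finger_gap: 0.008
finger_force: 50.0
[ 0.48478126 -0.08604289  0.28724282] [ 0.24359483  0.57341979 -1.31776442] [0.02593607 0.11268298 0.03044619]
time_s: 5.68
tcp_pos: [0.4968, -0.0846, 0.2871]
ee_rot: [0.0, 0.662, 0.75, 0.0]
force: [-0.5, -0.6, -2.3]
finger_gap: 0.008
finger_force: 50.0
[ 0.49678678 -0.08455509  0.28709199] [-0.50269611 -0.58179433 -2.31904419] [-0.0169994   0.05832012 -0.03308776]
```

There is no contact so far, with the ring over the nose. I'll continue to just before the barbs.

```bash
python3 -m creep '[{"delta_pos":[0.006,0.0015,0],"yaw":0,"grip":0.0},{"delta_pos":[0.012,0.0024,0],"yaw":0,"grip":0.0},{"delta_pos":[0.018,0.0033,0],"yaw":0,"grip":0.0},{"delta_pos":[0.018,0.0033,0],"yaw":0,"grip":0.0}]'
python3 -c "
from h import *
s=ctrl.read_state();print(s['tcp_pos'],s['force'],s['ft_torque'])
cv2.imwrite('pics/w3.png',ctrl.snapshot('wrist'));cv2.imwrite('pics/t3.png',ctrl.snapshot('top'))
m,R,t=cam('wrist');np.savez('w3.npz',R=R,t=t)"
```

```text
time_s: 6.18
tcp_pos: [0.5148, -0.0812, 0.287]
ee_rot: [0.0, 0.662, 0.75, 0.0]
force: [-0.8, -0.0, -2.3]
finger_gap: 0.008
finger_force: 50.0
[ 0.51476311 -0.08123542  0.28702169] [-0.75981884 -0.03713592 -2.28785785] [-0.05817569  0.075599   -0.04197118]
```

It slides freely (x force about −0.8 N). Next come small steps over the barbs, watching the force.

```bash
F='from h import *
s=ctrl.read_state();print(s["tcp_pos"].round(4),s["force"].round(2),s["ft_torque"].round(3))'
python3 -m creep '[{"delta_pos":[0.002,0.0003,0],"yaw":0,"grip":0.0},{"delta_pos":[0.004,0.0005,0],"yaw":0,"grip":0.0}]' >/dev/null; python3 -c "$F"
python3 -m creep '[{"delta_pos":[0.002,0.0003,0],"yaw":0,"grip":0.0},{"delta_pos":[0.004,0.0005,0],"yaw":0,"grip":0.0}]' >/dev/null; python3 -c "$F"
python3 -m creep '[{"delta_pos":[0.002,0.0003,0],"yaw":0,"grip":0.0},{"delta_pos":[0.004,0.0005,0],"yaw":0,"grip":0.0}]' >/dev/null; python3 -c "$F"
python3 -m creep '[{"delta_pos":[0.002,0.0003,0],"yaw":0,"grip":0.0},{"delta_pos":[0.004,0.0005,0],"yaw":0,"grip":0.0}]' >/dev/null; python3 -c "$F"
```

```text
[ 0.5175 -0.0811  0.2867] [-3.24 -1.02 -1.76] [-0.413  0.97  -0.074]
[ 0.5215 -0.0811  0.2867] [-4.46 -2.88 -1.02] [-0.854  1.112  0.008]
[ 0.5266 -0.0803  0.2872] [-2.72 -3.29 -2.85] [-1.083  0.618 -0.03 ]
[ 0.5304 -0.0796  0.2871] [-2.76 -3.64 -2.18] [-1.102  0.721 -0.051]
```

```bash
F='from h import *
s=ctrl.read_state();print(s["tcp_pos"].round(4),s["force"].round(2),s["ft_torque"].round(3))'
python3 -m creep '[{"delta_pos":[0.001,-0.0006,0],"yaw":0,"grip":0.0},{"delta_pos":[0.002,-0.0005,0],"yaw":0,"grip":0.0}]' >/dev/null; python3 -c "$F"
python3 -m creep '[{"delta_pos":[0.001,0.0001,0],"yaw":0,"grip":0.0},{"delta_pos":[0.002,0.0002,0],"yaw":0,"grip":0.0}]' >/dev/null; python3 -c "$F"
python3 -m creep '[{"delta_pos":[0.001,0.0001,0],"yaw":0,"grip":0.0},{"delta_pos":[0.002,0.0002,0],"yaw":0,"grip":0.0}]' >/dev/null; python3 -c "$F"
python3 -m creep '[{"delta_pos":[0.001,0.0001,0],"yaw":0,"grip":0.0},{"delta_pos":[0.001,0.0001,0],"yaw":0,"grip":0.0}]' >/dev/null; python3 -c "$F"
```

```text
[ 0.5327 -0.0794  0.2872] [-1.59 -2.6  -3.  ] [-0.477  0.353  0.003]
[ 0.5343 -0.0794  0.2871] [-2.59 -1.36 -2.47] [-0.509  0.518  0.029]
[ 0.5365 -0.0793  0.2872] [-0.19 -1.17 -1.7 ] [-0.287  0.16   0.107]
[ 0.5382 -0.0792  0.2875] [ 3.02 -1.3  -3.65] [-0.409 -0.731  0.001]
```

The x force has turned positive, so the barbs are now catching behind the band. A few more small steps should bring it to flange contact.

```bash
F='from h import *
s=ctrl.read_state();print(s["tcp_pos"].round(4),s["force"].round(2),s["ft_torque"].round(3))'
for i in 1; do python3 -m creep '[{"delta_pos":[0.001,0,0],"yaw":0,"grip":0.0},{"delta_pos":[0.001,0,0],"yaw":0,"grip":0.0}]' >/dev/null; python3 -c "$F"; done
python3 -m creep '[{"delta_pos":[0.001,0,0],"yaw":0,"grip":0.0},{"delta_pos":[0.001,0,0],"yaw":0,"grip":0.0}]' >/dev/null; python3 -c "$F"
python3 -m creep '[{"delta_pos":[0.001,0.0001,0],"yaw":0,"grip":0.0},{"delta_pos":[0.001,0.0001,0],"yaw":0,"grip":0.0}]' >/dev/null; python3 -c "$F"
python3 -m creep '[{"delta_pos":[0.001,0.0001,0],"yaw":0,"grip":0.0},{"delta_pos":[0.001,0.0001,0],"yaw":0,"grip":0.0}]' >/dev/null; python3 -c "$F"
```

```text
[ 0.5389 -0.0793  0.2874] [ 2.54 -1.47 -3.84] [-0.318 -0.866  0.021]
[ 0.5394 -0.0793  0.2871] [ 2.31 -1.25 -1.97] [-0.333 -0.633 -0.009]
[ 0.54   -0.0793  0.2869] [ 0.98 -0.74 -2.54] [-0.377 -0.21   0.045]
[ 0.5413 -0.0791  0.287 ] [ 0.96 -1.31 -2.72] [-0.293 -0.292  0.098]
```

```bash
F='from h import *
s=ctrl.read_state();print(s["tcp_pos"].round(4),s["force"].round(2),s["ft_torque"].round(3))'
python3 -m creep '[{"delta_pos":[0.001,0.0001,0],"yaw":0,"grip":0.0},{"delta_pos":[0.001,0.0001,0],"yaw":0,"grip":0.0}]' >/dev/null; python3 -c "$F"
python3 -m creep '[{"delta_pos":[0.0007,0.0001,0],"yaw":0,"grip":0.0},{"delta_pos":[0.0007,0.0001,0],"yaw":0,"grip":0.0}]' >/dev/null; python3 -c "$F"
python3 -c "
from h import *
cv2.imwrite('pics/w4.png',ctrl.snapshot('wrist'))
im=cv2.imread('pics/w4.png')[170:320,230:400];cv2.imwrite('pics/crop4.png',cv2.resize(im,None,fx=4,fy=4,interpolation=2))"
```

```text
[ 0.5425 -0.0788  0.2871] [ 1.15 -0.06 -3.06] [-0.068 -0.359  0.024]
[ 0.543  -0.0788  0.2871] [-0.48  0.67 -1.16] [ 0.011 -0.244 -0.007]
```

View pics/crop4.png

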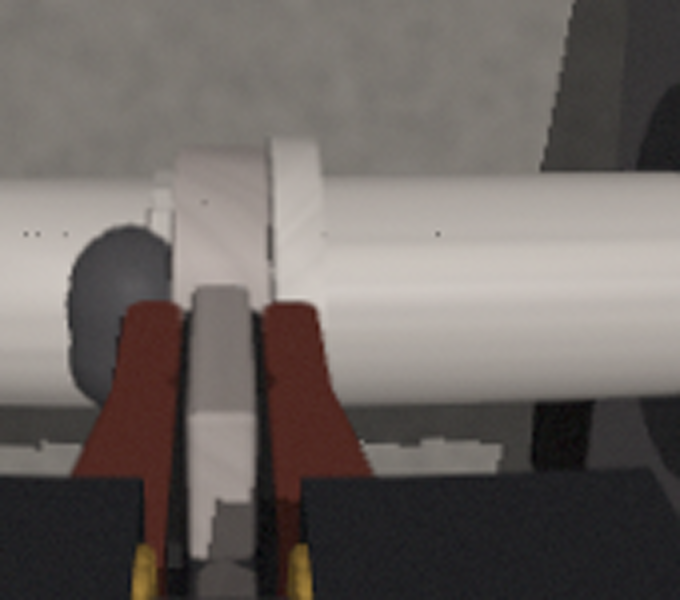

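The crop shows the ring's right edge at column 268 and the flange's front edge at 272. The gap is about 0.5 mm, and the barb is behind the ring. I'll step 0.5 mm at a time until there is light contact.

```bash
F='from h import *
s=ctrl.read_state();print(s["tcp_pos"].round(4),s["force"].round(2),s["ft_torque"].round(3))'
python3 -m creep '[{"delta_pos":[0.0005,0,0],"yaw":0,"grip":0.0},{"delta_pos":[0.0005,0,0],"yaw":0,"grip":0.0}]' >/dev/null; python3 -c "$F"
python3 -m creep '[{"delta_pos":[0.0005,0,0],"yaw":0,"grip":0.0},{"delta_pos":[0.0005,0,0],"yaw":0,"grip":0.0}]' >/dev/null; python3 -c "$F"
python3 -m creep '[{"delta_pos":[0,0,-0.0015],"yaw":0,"grip":0.0},{"delta_pos":[0,0,-0.0015],"yaw":0,"grip":0.0}]' >/dev/null; python3 -c "$F"
```

```text
[ 0.5433 -0.0789  0.287 ] [ 0.2   0.26 -1.55] [-0.043  0.027  0.013]
[ 0.5437 -0.079   0.287 ] [-0.49 -0.55 -0.69] [-0.015  0.251  0.022]
[ 0.5438 -0.0791  0.2854] [-0.92 -1.19 -1.92] [-0.108  0.345  0.032]
```

```bash
F='from h import *
s=ctrl.read_state();print(s["time_s"],s["tcp_pos"].round(4),s["force"].round(2),s["ft_torque"].round(3),s["finger_gap"])'
python3 -m creep '[{"delta_pos":[0.0006,0.0001,0],"yaw":0,"grip":0.0},{"delta_pos":[0.0006,0.0001,0],"yaw":0,"grip":0.0}]' >/dev/null; python3 -c "$F"
python3 -m creep '[{"delta_pos":[0.0006,0.0001,0],"yaw":0,"grip":0.0},{"delta_pos":[0.0006,0.0001,0],"yaw":0,"grip":0.0}]' >/dev/null; python3 -c "$F"
```

```text
10.825 [ 0.544  -0.079   0.2854] [-3.15 -0.4   0.51] [-0.222  1.039  0.143] 0.007731514206429941
11.075 [ 0.5443 -0.0791  0.2853] [-5.87 -0.85  2.94] [-0.231  1.504  0.081] 0.007685224140235646
```

Light contact of about 6 N. I'll release, rise, and look at the wing from above.

```bash
python3 -m creep '[{"delta_pos":[0,0,0],"yaw":0,"grip":0.03},{"delta_pos":[0,0,0],"yaw":0,"grip":0.03},{"delta_pos":[0,0,0],"yaw":0,"grip":0.03},{"delta_pos":[0,0,0.03],"yaw":0,"grip":0.03},{"delta_pos":[0,0,0.065],"yaw":0,"grip":0.03},{"delta_pos":[0.004,-0.023,0.065],"yaw":0,"grip":0.03},{"delta_pos":[0.006,-0.046,0.065],"yaw":0,"grip":0.03},{"delta_pos":[0.006,-0.046,0.065],"yaw":0,"grip":0.03},{"delta_pos":[0.006,-0.046,0.065],"yaw":0,"grip":0.03}]'
python3 - <<'E'
from h import *
np.set_printoptions(precision=4,suppress=True)
m,R,t=cam("wrist");np.savez("w5.npz",R=R,t=t);s=ctrl.read_state()
w=ctrl.snapshot("wrist");cv2.imwrite("pics/w5.png",w)
M=(m,R,t);print(s["joints"],s["tcp_pos"],s["force"],s["ft_torque"])
p=[proj("wrist",P,M) for P in((.5443,-.0791,.136),(.55,-.1247,.131))];print(p)
c=((p[0]+p[1])/2).astype(int);x,y=max(c[0]-60,0),max(c[1]-65,0);print(x,y)
cv2.imwrite("pics/crop5.png",cv2.resize(w[y:y+120,x:x+130],None,fx=5,fy=5,interpolation=2))
E
```

```text
time_s: 12.2
tcp_pos: [0.5512, -0.1239, 0.3504]
ee_rot: [-0.0, 0.662, 0.75, 0.0]
force: [-0.3, 0.5, -0.1]
finger_gap: 0.0301
finger_force: 0.0
[-0.2908  0.3882  0.5116  1.9038 -0.2378  0.9095  0.4611] [ 0.5512 -0.1239  0.3504] [-0.3482  0.4575 -0.1098] [-0.053   0.0587  0.0255]
[array([284.6286, 173.3922]), array([284.7316, 241.2597])]
224 142
```

View pics/crop5.png

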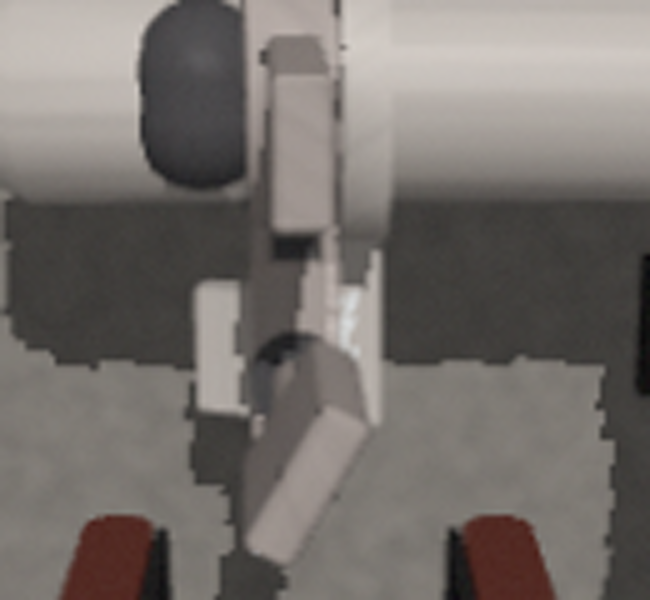

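The lug top is at crop (302,153), as predicted. The ring is still against the flange to within about 1 mm. The wing's top corners are (325,408), (370,425), (292,563) and (246,545).

```bash
python3 - <<'E'
from h import *
np.set_printoptions(precision=4,suppress=True)
z=np.load("w5.npz");M=(ctrl.camera_model("wrist"),z["R"],z["t"])
f=lambda u,v,h:onz("wrist",224+u/5,142+v/5,h,M)
print("lug",f(302,153,.136))
c=np.array([f(*p,.131) for p in((325,408),(370,425),(292,563),(246,545))]);print(c.mean(0))
d=c[0]+c[1]-c[2]-c[3];print("wide",np.degrees(np.arctan2(d[1],d[0])),[np.linalg.norm(c[i]-c[i-1]) for i in range(4)])
E
```

```text
lug [ 0.5441 -0.0786  0.136 ]
[ 0.5504 -0.1232  0.131 ]
wide 69.10141197019814 [np.float64(0.021948926612301776), np.float64(0.006303269742460813), np.float64(0.022073878011663457), np.float64(0.006665550999258919)]
```

The wing centre is at about (0.5502, −0.124), with its thin axis at −21°. I'll turn −28°, descend, and close lightly first.

```bash
python3 -m creep '[{"delta_pos":[-0.001,0,0],"yaw":-10,"grip":0.03},{"delta_pos":[-0.001,0,0],"yaw":-20,"grip":0.03},{"delta_pos":[-0.001,0,0],"yaw":-28,"grip":0.03},{"delta_pos":[-0.001,0,-0.03],"yaw":-28,"grip":0.03},{"delta_pos":[-0.001,0,-0.055],"yaw":-28,"grip":0.03},{"delta_pos":[-0.001,0,-0.0665],"yaw":-28,"grip":0.03},{"delta_pos":[-0.001,0,-0.0665],"yaw":-28,"grip":0.03}]' 15
python3 -m creep '[{"delta_pos":[0,0,0],"yaw":0,"grip":0.012},{"delta_pos":[0,0,0],"yaw":0,"grip":0.007},{"delta_pos":[0,0,0],"yaw":0,"grip":0.0},{"delta_pos":[0,0,0],"yaw":0,"grip":0.0}]' 15
python3 -c 'from h import *
s=ctrl.read_state();print(s["tcp_pos"].round(4),s["force"].round(2),s["ft_torque"].round(3))'
```

```text
time_s: 13.12
tcp_pos: [0.5501, -0.1242, 0.2836]
ee_rot: [-0.0, 0.823, 0.568, -0.0]
force: [-0.1, 0.5, 0.5]
finger_gap: 0.03
finger_force: 0.0
time_s: 13.62
tcp_pos: [0.5499, -0.1248, 0.2845]
ee_rot: [-0.0, 0.824, 0.567, 0.0]
force: [-2.4, 0.3, 5.5]
finger_gap: 0.0084
finger_force: 15.0
[ 0.5499 -0.1248  0.2845] [-2.43  0.29  5.53] [0.263 0.928 0.029]
```

There is a slight upward push (5.5 N), so the fingertips were probably just touching the hub. I'll reopen a little, raise 3 mm and close again.

```bash
python3 -m creep '[{"delta_pos":[0,0,0],"yaw":0,"grip":0.014},{"delta_pos":[0,0,0.003],"yaw":0,"grip":0.014},{"delta_pos":[-0.0003,0,0.003],"yaw":0,"grip":0.014},{"delta_pos":[-0.0003,0,0.003],"yaw":0,"grip":0.007},{"delta_pos":[-0.0003,0,0.003],"yaw":0,"grip":0.0},{"delta_pos":[-0.0003,0,0.003],"yaw":0,"grip":0.0}]' 15
F='from h import *
s=ctrl.read_state();print(s["tcp_pos"].round(4),s["force"].round(2),s["ft_torque"].round(3))'
python3 -c "$F"
python3 -m creep '[{"delta_pos":[0,0,0],"yaw":0,"grip":0.0},{"delta_pos":[0,0,0],"yaw":0,"grip":0.0}]' 50
python3 -c "$F"
```

```text
time_s: 14.38
tcp_pos: [0.5498, -0.1247, 0.287]
ee_rot: [-0.0, 0.824, 0.567, -0.0]
force: [-0.3, -0.8, 1.7]
finger_gap: 0.0078
finger_force: 15.0
[ 0.5498 -0.1247  0.287 ] [-0.34 -0.83  1.71] [0.127 0.387 0.074]
time_s: 14.62
tcp_pos: [0.5498, -0.1247, 0.287]
ee_rot: [-0.0, 0.824, 0.567, -0.0]
force: [-1.3, 0.7, 2.0]
finger_gap: 0.0074
finger_force: 50.0
[ 0.5498 -0.1247  0.287 ] [-1.26  0.71  1.98] [ 0.125  0.422 -0.037]
```

```bash
cat > f.py <<'E'
from h import *
s=ctrl.read_state();q=s["ee_rot"];print(round(2*np.degrees(np.arctan2(q[2],q[1]))-90,1),s["tcp_pos"].round(4),s["force"].round(1),s["ft_torque"].round(3),round(s["finger_gap"],4))
E
python3 -m creep '[{"delta_pos":[0,0,0],"yaw":-4,"grip":0.0},{"delta_pos":[0,0,0],"yaw":-8,"grip":0.0}]' >/dev/null;python3 f.py
python3 -m creep '[{"delta_pos":[0,0,0],"yaw":-4,"grip":0.0},{"delta_pos":[0,0,0],"yaw":-8,"grip":0.0}]' >/dev/null;python3 f.py
python3 -m creep '[{"delta_pos":[0,0,0],"yaw":-3,"grip":0.0},{"delta_pos":[0,0,0],"yaw":-6,"grip":0.0}]' >/dev/null;python3 f.py
```

```text
-29.0 [ 0.5494 -0.1248  0.287 ] [-2.   0.5  3.1] [0.1   0.85  0.066] 0.0075
-37.0 [ 0.5493 -0.1248  0.287 ] [-3.2  0.9  3.9] [0.18  0.988 0.067] 0.0076
-43.0 [ 0.5493 -0.1248  0.287 ] [-3.1  1.1  3.7] [0.279 1.06  0.111] 0.0074
```

```bash

python3 -m creep '[{"delta_pos":[0,0,0],"yaw":-3,"grip":0.0},{"delta_pos":[0,0,0],"yaw":-6,"grip":0.0}]' >/dev/null;python3 f.py
python3 -m creep '[{"delta_pos":[0,0,0],"yaw":-3,"grip":0.0},{"delta_pos":[0,0,0],"yaw":-6,"grip":0.0}]' >/dev/null;python3 f.py
```

```text
-49.0 [ 0.5493 -0.1247  0.287 ] [-2.4  0.7  5.1] [0.334 1.102 0.104] 0.0077
-55.0 [ 0.5493 -0.1247  0.287 ] [-3.   1.2  4.4] [0.458 1.154 0.115] 0.0077
```

```bash

python3 -m creep '[{"delta_pos":[0,0,0],"yaw":-3,"grip":0.0},{"delta_pos":[0,0,0],"yaw":-6,"grip":0.0}]' >/dev/null;python3 f.py
python3 -m creep '[{"delta_pos":[0,0,0],"yaw":-3,"grip":0.0},{"delta_pos":[0,0,0],"yaw":-6,"grip":0.0}]' >/dev/null;python3 f.py
python3 -m creep '[{"delta_pos":[0,0,0],"yaw":-3,"grip":0.0},{"delta_pos":[0,0,0],"yaw":-6,"grip":0.0}]' >/dev/null;python3 f.py
```

```text
-61.0 [ 0.5493 -0.1246  0.287 ] [-4.  -0.6  5.1] [0.541 1.244 0.07 ] 0.0076
-67.0 [ 0.5492 -0.1246  0.2871] [-4.   0.6  6.2] [0.537 1.402 0.15 ] 0.0078
-73.0 [ 0.5491 -0.1248  0.2871] [-4.1  0.5  7.2] [0.416 1.564 0.136] 0.0077
```

```bash

python3 -m creep '[{"delta_pos":[0,0,0],"yaw":-3,"grip":0.0},{"delta_pos":[0,0,0],"yaw":-5,"grip":0.0}]' >/dev/null;python3 f.py
python3 -m creep '[{"delta_pos":[0,0,0],"yaw":-3,"grip":0.0},{"delta_pos":[0,0,0],"yaw":-5,"grip":0.0}]' >/dev/null;python3 f.py
```

```text
-77.9 [ 0.5491 -0.125   0.2872] [-4.9 -0.2  7.2] [0.404 1.674 0.269] 0.0076
-82.9 [ 0.549  -0.1251  0.2873] [-5.  -0.2  9.1] [0.356 1.823 0.358] 0.0078
```

The torque has risen from about 0.1 to 0.36 N·m at a steady slope, which is inside the snug band. I'll hold briefly to confirm.

```bash

python3 -m creep '[{"delta_pos":[0,0,0],"yaw":0,"grip":0.0}]' >/dev/null;python3 f.py
python3 -m creep '[{"delta_pos":[0,0,0],"yaw":0,"grip":0.0}]' >/dev/null;python3 f.py
```

```text
-82.9 [ 0.5491 -0.125   0.2873] [-5.4  0.7  8.3] [0.361 1.708 0.227] 0.0075
-82.9 [ 0.549  -0.1251  0.2873] [-5.1 -0.1  9.4] [0.404 1.756 0.241] 0.0078
```

At rest it reads about 0.235, the low edge of snug, so I'll turn 4° more.

```bash

python3 -m creep '[{"delta_pos":[0,0,0],"yaw":-2,"grip":0.0},{"delta_pos":[0,0,0],"yaw":-4,"grip":0.0}]' >/dev/null;python3 f.py
python3 -m creep '[{"delta_pos":[0,0,0],"yaw":0,"grip":0.0}]' >/dev/null;python3 f.py
python3 -m creep '[{"delta_pos":[0,0,0],"yaw":0,"grip":0.0}]' >/dev/null;python3 f.py
```

```text
-86.9 [ 0.549  -0.1251  0.2874] [-5.1 -0.3 10.2] [0.384 1.905 0.352] 0.0077
-86.9 [ 0.549  -0.1251  0.2874] [-5.7 -0.4 10.2] [0.479 1.839 0.281] 0.0077
-86.9 [ 0.549  -0.1251  0.2874] [-5.3 -0.2 11.1] [0.401 1.873 0.317] 0.0077
```

Static torque is about 0.3 N·m, which is snug. I'll release, rise clear and check.

```bash
python3 -m creep '[{"delta_pos":[0,0,0],"yaw":0,"grip":0.02},{"delta_pos":[0,0,0],"yaw":0,"grip":0.02},{"delta_pos":[0,0,0],"yaw":0,"grip":0.02},{"delta_pos":[0,0,0.03],"yaw":0,"grip":0.02},{"delta_pos":[0,0,0.08],"yaw":0,"grip":0.02},{"delta_pos":[-0.04,-0.02,0.12],"yaw":0,"grip":0.02},{"delta_pos":[-0.04,-0.02,0.12],"yaw":0,"grip":0.02},{"delta_pos":[-0.04,-0.02,0.12],"yaw":0,"grip":0.02}]'
python3 - <<'E'
from h import *
m,R,t=cam("wrist");M=(m,R,t);w=ctrl.snapshot("wrist");cv2.imwrite("pics/w6.png",w)
p=proj("wrist",(.547,-.09,.1),M);print(p,proj("wrist",(.5443,-.0791,.136),M),proj("wrist",(.55,-.1247,.131),M))
x,y=[int(max(v,0)) for v in p-[60,50]];print(x,y)
cv2.imwrite("pics/crop6.png",cv2.resize(w[y:y+100,x:x+130],None,fx=5,fy=5,interpolation=2))
E
```

```text
time_s: 18.88
tcp_pos: [0.51, -0.1442, 0.4068]
ee_rot: [-0.0, 1.0, 0.028, 0.0]
force: [-0.3, 0.1, -0.9]
finger_gap: 0.0198
finger_force: 0.0
[227.8948125  160.70480136] [206.70172868 169.55080851] [264.37163979 163.79013786]
167 110
```

View pics/crop6.png

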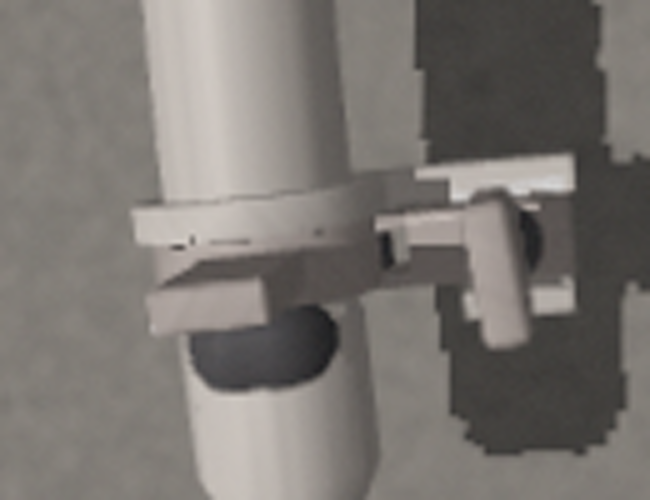

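The band sits flush against the flange with its lug upright. The housing is over the shelf, and the wing is at its turned angle (about 66° from where it started). The gripper is clear, so I'll hand it in.

```bash
python3 -c "
from station import ctrl
print(ctrl.sign_off())"
```

```text
the job is handed in; nothing more can be done
None
```

I handed the job in at about 19 s: the band is home against the flange and released, its wing screw is snug at about 0.3 N·m, and the arm is clear; no judging result came back.

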